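# Load the last vial and snap the cover onto the vial heater

## Robot

A 6-joint arm with a two-finger parallel gripper is mounted at the origin on a cart in front of the work surface, level with it; the furniture and walls round the work are solid. World frame = base frame: x ahead of the robot, y to its left, z up, the work surface at z = 0. Lengths are in m, angles in rad, forces in N, time in s.
With the tool pointing down it reaches from about 0.35 to 0.875 m from the base axis. Payload 4.2 kg.
Tool frame: the origin (TCP) lies at the centre of the arm's flange, where the gripper is bolted on; the fingertips stand 182 mm ahead of it and the grasp point (between the pads) lies grip_depth ahead of it (grip_depth is the distance from the TCP to the grasp point, in m); z points along the fingers, y is the line along which they close (so a half turn about z gives the same grasp; the last joint's range is limited). The gripper opens to 87 mm and grips with 3 to 60 N. Pads are 19 mm wide; open, the fingers measure 117 mm over their backs; the gripper's body (75 mm by 190 mm) begins 51 mm behind the grasp point.
Start: joints at [-1.058, 0.385, 0.008, 0, -1.194, -0.259], TCP at [0.157, -0.605, 0.405] pointing down, gripper open.
Joint ranges: [-3.14, 3.14], [-1.21, 2.06], [-1.07, 1.41], [-3.16, 2.05], [-2.99, -0.16], [-3.1, 3.1]. Speed limits (rad/s): [2.79, 2.79, 3.14, 3.14, 3.14, 3.14].

## Interface

Orientations are given as a rotation vector (axis times angle).
In Python, from station import get_state, get_image, camera_model, close_job, find_in, silhouettes, grip_depth gives the robot as it stands.
- The arm moves only by the shell command python3 -m pendant 'ROWS' [OPENING]. ROWS is a JSON object of lists of equal length, an entry for each row: "delta_pos": the shift along the tool's x, y, z in m, a list of three; "spin": the turn about the tool's z in degrees. A call has exactly 10 rows; each row is the pose to reach, as a shift and turn from the pose commanded when the call began, along the tool's axes at that moment; what a row does not reach only later rows make up. A row lasts 1/8 s, in which the tool goes at most 62.5 mm and 10.7 degrees, less where a joint would pass 70% of its speed; a pose out of reach is approached as far as the arm can. A call with a gripper value outside its range is refused whole. OPENING is the opening in per cent of the stroke, from 0 (shut) to 100 (fully open), set as the call begins (- or left out, the last holds). The fingers move at their own pace and stop on an object; the grip force is fixed at half the most. Time passes only in rows, so rows that repeat a pose let the fingers close, or fill a call up. It gives the time, the measured TCP pose, the force, the opening and the grip force at its end, in the units of the state.
- get_state(): the state, without advancing time (a new reading comes with each control period).
- get_image(name): name is "scene" or "top" or "wrist"; returns the picture (480x640x3 uint8, red, green, blue); there is no depth.
- camera_model(name): a dict with "fx", "fy", "cx", "cy" (pixels), "R" (3x3) and "t" (3): a world point X has camera coordinates R X + t; the wrist camera has in their place "hand_eye" (4x4, takes a point from camera to tool coordinates, whose origin is the TCP and whose axes are the flange's). Camera axes: x right, y down, z forward; pixel columns grow to the right and rows downward; lengths in m; the calibration is good to about 2 mm. The wrist camera is an equidistant fisheye: a pixel r from the principal point sees the ray r / f radians off the axis. A picture is of the moment at which its call begins: read the wrist's pose just before it. camera_model takes no time and is no camera call.
- close_job(): hands the job in; it is judged then, once.
Trained networks look in the newest picture that a camera, given by its name, has taken for a name from the list of things; names that differ only in an ending like _2 or _b are one class to them, and where a whole thing is asked for, a point or a joint stands for the part that bears it (a point fixed in the world has none). Each returns a list of dicts, best first, with "p" (0 to 1); they miss things now and then, are a little off and sometimes report something else, mostly with a low value. They report only what shows in the picture. A call takes as long as a camera call.
- find_in(camera, query): "position" ([x, y, z] in m, in the coordinates of the camera as it stood for that picture, good to about 4 mm: the middle of the surface that is visible of it).
- silhouettes(camera, query): "pixels" (480x640 bool, what is visible of it).
The state is a dict: "t": time; "joint_pos": joint angles; "joint_vel": joint speeds; "tau": joint torques, N m; "position": TCP position; "ee_rot": TCP orientation; "wrist_force": force on the tool from outside, world axes, zero at the start; "wrist_torque": the same for the moment, N m; "gripper_width": finger opening in m; "grip_force": force on a finger pad.
Only numpy, scipy, OpenCV 4.12 (cv2) and the standard library are available. Lean on these libraries where they do the work, as an engineer would, in place of code of your own. Each camera call takes 0.05 s, during which the arm holds its last target. There are 200 camera calls.

## Task

Stand the loose blue-capped vial fully down in the empty well of the vial heater. Then take the clear cover by its blue rib, set it square over the vials and press it straight down, gently and no harder than it needs, just until both end clips have snapped under the rim and it sits flush. Leave the other vials in their wells and everything else on the bench where it is.

Things in the scene. Friction and masses are not known exactly. Their poses are not given: they have to be found in the camera images.
- heater: White bench heater for vials, fixed on the bench; grey sloping front panel with a display on its -x side. Origin at the underside of the housing (112 x 160 x 36 mm), under the centre of the aluminium block; y along the wells, z up. Levelling feet hold it 12 to 22 mm above the bench (varies). 4 wells in a row at x = 0, y = -37.5, -12.5, 12.5, 37.5 mm, 18.4 mm wide, floors at z = 46 mm.
- land (a point): Centre of the top of the block, 64 mm over the heater's origin: a raised land 38 (x) x 104 (y) mm with the wells in it and a 2 mm wide lead-in all round, which centres the cover.
- rim (a point): Centre of the block's rim at the height of its flat top, 55 mm over the heater's origin; the seated cover's origin comes here. The rim is 5 mm thick with a sharp underside, free for 12 mm below; its two ends slope outward from y = 55.5 mm (top) to 58.5 mm (underside), so that they spread the clips more and more on the way down.
- free_pad: Thin black rubber pad, 16 mm round, on the floor of the one empty well (which of the four differs); origin at its centre at the height of the well's floor. The vial is to stand on it.
- vial: Loose glass vial with a blue cap, 16 mm across, 38 mm tall, standing on the bench (z = 0); origin at the centre of its underside. Fully down in a well its top stands 20 mm above the land, so grip its upper 17 mm to keep the fingertips clear of the land. If it is not right down, the cover cannot close.
- cover: Clear hood, open below, about 0.12 kg, standing on the bench on its two blue end clips. Origin: centre of its lower wall edge (soft seal), y along its length, z up; 14 mm above the bench at the start. Inside 40.5 x 106 mm: 1.25 and 1 mm of play a side on the land. Flat top at z = 35 mm. Clips at y = +-63 mm, 24 mm wide, reach down to z = -14 mm. Goes on either way round, its y along the heater's.
- rib (a point): Top centre of the blue rib to hold the cover by: 14 mm wide (x), 46 mm long (y), from z = 35 to 59 mm of the cover. Pressing: the land is met 9 mm above the seat, the clips from 6 mm; the force rises to 16 to 22 N (more if askew) about 2.5 mm above the seat, drops at the snap, then the seat is firm. If one clip snaps first, press on. Over 40 N on the heater cracks the cover.
- clip_left (a joint): Spring-loaded clip arm at the cover's +y end: 0 rad at rest, about 0.10 rad when spread by the rim, back to 0 when it has snapped under it (or never met it).
- clip_right (a joint): The same at the cover's -y end.
- clip_left_hook (a point): Inner upper edge of the +y clip's hook, 6 mm below the cover's origin level, 55.7 mm from its middle; seated, it is 49 mm above the heater's origin, 1 mm under the rim's underside.
- clip_right_hook (a point): The same on the -y clip.
- loaded_0: A white-capped vial already standing in one of the heater's wells (16 mm across, 38 mm tall, origin at its underside); leave it there.
- loaded_1: A white-capped vial already standing in one of the heater's wells (16 mm across, 38 mm tall, origin at its underside); leave it there.
- loaded_2: A white-capped vial already standing in one of the heater's wells (16 mm across, 38 mm tall, origin at its underside); leave it there.
- beaker_a: Glass beaker, 71 mm across, 85 mm tall; a bystander, leave it where it is. Origin at the centre of its underside.
- beaker_b: Small glass beaker, 53 mm across, 62 mm tall; a bystander, leave it where it is. Origin at the centre of its underside.
- wash_bottle: White wash bottle with a blue cap, 68 x 98 x 169 mm; a bystander, leave it where it is. Origin at the centre of its underside.
- tip_box: Blue pipette tip box, 84 x 120 x 74 mm; a bystander, leave it where it is. Origin at the centre of its underside.
- pipette: Pipette lying down, 219 mm long; a bystander, leave it where it is. Origin at the centre of its underside.
- screwdriver: Yellow screwdriver lying down, 172 mm long; a bystander, leave it where it is. Origin at the centre of its underside.
- pen_2: Pen lying down, 145 mm long; a bystander, leave it where it is. Origin at the centre of its underside.

How it is judged:
On the way, in this order (a step that is already met when the one before it is completed fails the run):
1. the vial stands fully down in the empty well, let go (horizontal distance between vial and free_pad below 0.005 m and z of vial in the frame of heater below 0.048 m and angle between vial's own z axis and vertical below 0.12 rad and contact force between the fingers and vial below 0.1 N), for 0.2 s.
2. the cover sits fully down on the rim with both clips snapped under it (z of cover in the frame of heater between 0.0535 and 0.0566 m and horizontal distance between cover and heater below 0.004 m and z of each of clip_left_hook, clip_right_hook in the frame of heater below 0.0508 m and value of joint each of clip_left, clip_right below 0.05 rad), for 0.2 s.
At the end, for the whole second after the job is handed in: the vial stands upright on the pad of the well that was empty (within 5 mm, not over 2 mm above the floor), and the cover rests flush on the rim (its origin 53.5 to 56.6 mm above the heater's, centred within 4 mm) with both hooks under the rim and both clip arms closed (under 0.05 rad), at rest (all of step 2 and horizontal distance between vial and free_pad below 0.005 m and z of vial in the frame of heater below 0.048 m and angle between vial's own z axis and vertical below 0.12 rad and linear speed of cover below 0.01 m/s); the robot touches nothing.
It fails at once if the cover is pressed onto the heater with more than 40 N (contact force between cover and heater above 40 N).
It fails at once if a vial already loaded is pulled or knocked out of its well (moved over 20 mm) (distance of any of loaded_0, loaded_1, loaded_2 from where it was at the start of the episode above 0.02 m).
It fails at once if a bystander is moved by more than 30 mm (distance of any of beaker_a, beaker_b, wash_bottle, tip_box, pipette, screwdriver, pen_2 from where it was at the start of the episode above 0.03 m).
It also fails if it takes over 72 s, if anything falls off the work surface, if the arm or the gripper's body presses on something with over 40 N, if the wrist force passes 120 N, or if a joint passes its speed limit or range.

## Working session

There is one attempt and no reset: what is moved stays moved. The work goes in short steps, Python scripts to look and compute and a shell command to move; the robot and the scene stay as the last step left them, time stands still between calls to the robot, and variables do not carry over. Pictures are saved under pics/ and viewed, at most 10 in all, crops included, and the job is handed in when it is done.

```bash
ls; mkdir -p pics; cat > h.py <<'E'
import numpy as np, cv2
from scipy.spatial.transform import Rotation as Ro
from station import *
def cam2w(cam,p,st=None):
    m=camera_model(cam); p=np.array(p)
    if cam=='wrist':
        H=np.array(m['hand_eye']); q=H[:3,:3]@p+H[:3,3]
        return Ro.from_rotvec(st['ee_rot']).as_matrix()@q+np.array(st['position'])
    R=np.array(m['R']);return R.T@(p-np.array(m['t']))
def ray(cam,u,v,st=None):
    m=camera_model(cam)
    if cam=='wrist':
        x=(u-m['cx'])/m['fx'];y=(v-m['cy'])/m['fy'];r=np.hypot(x,y)+1e-9
        d=np.array([np.sin(r)*x/r,np.sin(r)*y/r,np.cos(r)])
    else: d=np.array([(u-m['cx'])/m['fx'],(v-m['cy'])/m['fy'],1])
    o=cam2w(cam,[0,0,0],st); return o,cam2w(cam,d,st)-o
def onz(cam,u,v,z,st=None):
    o,d=ray(cam,u,v,st); return o+d*(z-o[2])/d[2]
def snap(cam,name):
    st=get_state(); im=get_image(cam); cv2.imwrite('pics/%s.png'%name,im[:,:,::-1]); return st,im
def proj(cam,P):
    m=camera_model(cam);c=np.array(m['R'])@np.array(P)+np.array(m['t']);return m['fx']*c[0]/c[2]+m['cx'],m['fy']*c[1]/c[2]+m['cy']
E
python3 - <<'E'
from h import *
np.set_printoptions(precision=4,suppress=True)
print(get_state(), grip_depth)
for c in ['top','scene']:
    st,im=snap(c,c+'0')
    print(c,'cam at',cam2w(c,[0,0,0]))
    for q in ['heater','free_pad','vial','cover','rib','loaded_0','beaker_a','wash_bottle','tip_box','pipette','screwdriver','pen_2']:
        for r in find_in(c,q)[:4]: print(q,round(r['p'],2),cam2w(c,r['position']))
print(camera_model('wrist'))
a=cv2.imread('pics/top0.png');b=cv2.imread('pics/scene0.png')
E
```

```text
pics
{'t': 0.0, 'joint_pos': array([-1.0584,  0.3855,  0.0066, -0.0005, -1.194 , -0.2586]), 'joint_vel': array([ 0.0012, -0.0002, -0.0004, -0.0001,  0.0023,  0.0024]), 'tau': array([ -0.0004, -39.0665,  18.74  ,   4.22  ,   0.0109,  -0.0002]), 'position': array([ 0.1569, -0.6048,  0.4037]), 'ee_rot': array([ 0.3972, -3.116 , -0.0034]), 'wrist_force': array([0.2757, 0.2425, 0.2225]), 'wrist_torque': array([-0.0092,  0.0221,  0.0051]), 'grip_force': 0.0, 'gripper_width': 0.08729063843425179} 0.1635
top cam at [ 0.2695 -0.0506  1.3934]
heater 0.66 [ 0.4524 -0.042   0.049 ]
cover 0.93 [0.4401 0.2176 0.0491]
loaded_0 0.74 [0.423  0.1646 0.0405]
loaded_0 0.39 [ 0.4698 -0.007   0.1061]
beaker_a 0.69 [ 0.4485 -0.0402  0.0515]
beaker_a 0.68 [ 0.663  -0.0009  0.031 ]
beaker_a 0.62 [0.7281 0.0866 0.0339]
wash_bottle 0.62 [ 0.709  -0.0913  0.1199]
tip_box 0.92 [ 0.6233 -0.2964  0.0777]
pipette 0.97 [ 0.503  -0.3943  0.0292]
pipette 0.71 [ 0.3268 -0.1335  0.0194]
screwdriver 0.84 [ 0.3252 -0.1339  0.0216]
pen_2 0.53 [0.3292 0.2048 0.0087]
scene cam at [0.0925 0.727  0.7229]
heater 0.69 [ 0.4441 -0.0026  0.0576]
vial 0.45 [0.4579 0.2834 0.0185]
cover 0.94 [0.4344 0.2422 0.0424]
cover 0.69 [ 0.4435 -0.0047  0.054 ]
rib 0.85 [0.4311 0.2399 0.0494]
loaded_0 0.68 [ 0.4967 -0.3928  0.0222]
loaded_0 0.56 [ 0.4696 -0.0258  0.0953]
beaker_a 0.65 [0.6453 0.0129 0.0594]
wash_bottle 0.88 [ 0.7125 -0.0766  0.1057]
tip_box 0.89 [ 0.6196 -0.268   0.0581]
pipette 0.6 [ 0.4972 -0.3938  0.0194]
screwdriver 0.57 [ 0.316  -0.0961  0.0183]
screwdriver 0.28 [0.4577 0.2854 0.0227]
pen_2 0.51 [0.3256 0.2045 0.0025]
pen_2 0.49 [ 0.3176 -0.0941  0.0184]
{'fx': 371.64829954431775, 'fy': 371.64829954431775, 'cx': 329.2818229271835, 'cy': 239.24077246851925, 'hand_eye': array([[-0.0001, -0.9544, -0.2986,  0.0835],
       [ 1.    ,  0.    , -0.0006,  0.0005],
       [ 0.0006, -0.2986,  0.9544,  0.02  ],
       [ 0.    ,  0.    ,  0.    ,  1.    ]])}
```

View pics/top0.png

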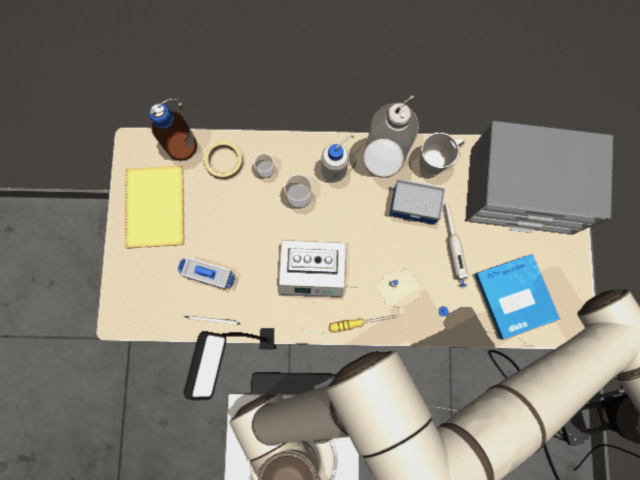

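View pics/scene0.png

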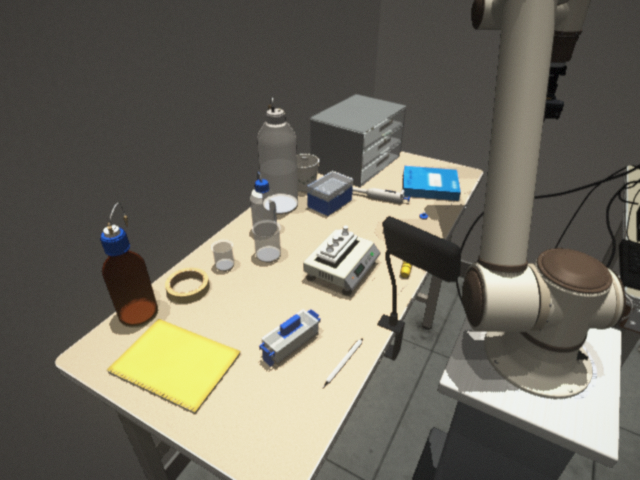

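The top view shows the heater at (312,268) with wells at about (297–329,259), the cover at (206,273) with its rib, and two vial candidates at (394,283) and (443,311). The scene view shows the cover at (290,338) and a blue spot at (424,216). I'll zoom in.

```bash
python3 - <<'E'
from h import *
np.set_printoptions(precision=4,suppress=True)
a=cv2.imread('pics/top0.png');b=cv2.imread('pics/scene0.png')
z=lambda i,x,y,w,h,s:cv2.resize(i[y:y+h,x:x+w],None,fx=s,fy=s,interpolation=cv2.INTER_CUBIC)
o=np.vstack([np.hstack([z(a,370,260,100,75,4),z(a,265,232,100,75,4)]),np.hstack([z(b,380,190,100,75,4),z(a,160,240,100,75,4)])])
cv2.imwrite('pics/c1.png',o)
for p in [(394,283),(443,311)]: print(onz('top',*p,0.038),onz('top',*p,0.0))
print(onz('scene',424,216,.038),onz('scene',424,216,.0))
E
```

```text
[ 0.4241 -0.2425  0.038 ] [ 0.4284 -0.2479  0.    ]
[ 0.3577 -0.362   0.038 ] [ 0.3602 -0.3708  0.    ]
[ 0.3447 -0.3178  0.038 ] [ 0.3587 -0.3758  0.    ]
```

View pics/c1.png

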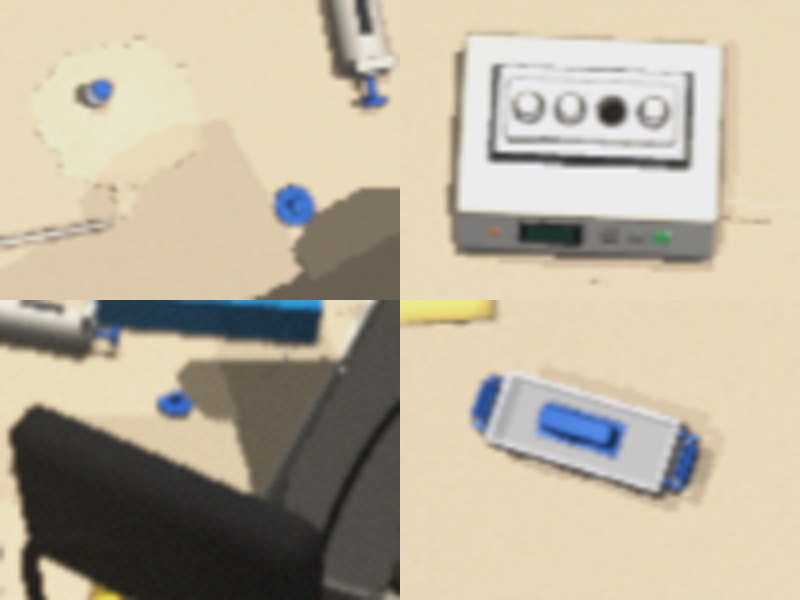

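The loose vial is at about (394.5,282.5), near world (0.424,-0.242). The blue disc at (443,311) is flat, so it isn't the vial. The empty well is third from the left (-y side of centre). I'll move over the vial and turn so that the fingers straddle along x.

```bash
python3 -m pendant '{"delta_pos":[[-0.035,0.028,0],[-0.075,0.06,0],[-0.115,0.095,0],[-0.16,0.13,0.01],[-0.2,0.165,0.02],[-0.245,0.2,0.03],[-0.29,0.235,0.04],[-0.33,0.27,0.05],[-0.349,0.285,0.06],[-0.349,0.285,0.06]],"spin":[-8,-16,-25,-34,-43,-52,-61,-70,-75.5,-75.5]}' 100
python3 - <<'E'
from h import *
np.set_printoptions(precision=4,suppress=True)
st,im=snap('wrist','w1'); print(st['position'],Ro.from_rotvec(st['ee_rot']).as_matrix(),st['joint_pos'])
for q in ['vial','loaded_0','heater','free_pad']:
    for r in find_in('wrist',q)[:4]: print(q,round(r['p'],2),cam2w('wrist',r['position'],st))
E
```

```text
t: 2.55
position: [0.4239, -0.2402, 0.3442]
ee_rot: [2.225, -2.217, -0.002]
wrist_force: [0.1, -1.0, 0.4]
gripper_width: 0.0869
grip_force: 0.0
[ 0.4239 -0.2402  0.3442] [[ 0.0033 -1.     -0.0013]
 [-1.     -0.0033  0.0003]
 [-0.0003  0.0013 -1.    ]] [-0.1814  0.2085 -0.4105 -0.0001 -0.9531  0.1848]
vial 0.67 [ 0.4235 -0.2479  0.0327]
heater 0.59 [ 0.4623 -0.1012  0.0542]
```

View pics/w1.png

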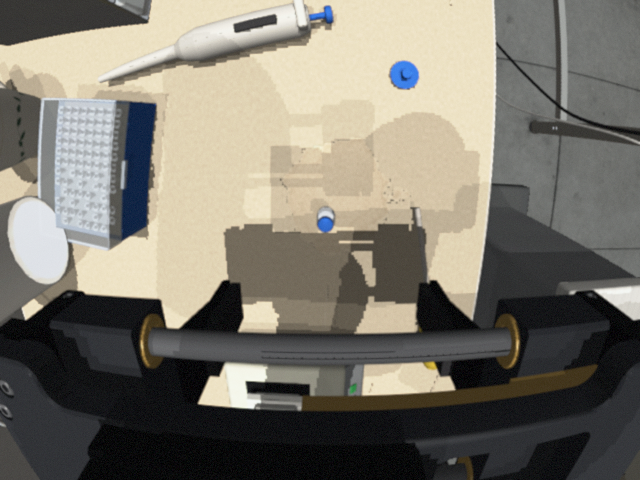

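```bash
cat >> h.py <<'E'
def blue(im,x0,y0,x1,y1):
    hsv=cv2.cvtColor(np.ascontiguousarray(im[y0:y1,x0:x1]),cv2.COLOR_RGB2HSV)
    m=((hsv[...,0]>100)&(hsv[...,0]<128)&(hsv[...,1]>110)&(hsv[...,2]>60)).astype(np.uint8)
    n,l,s,c=cv2.connectedComponentsWithStats(m)
    k=1+np.argmax(s[1:,4]); ys,xs=np.nonzero(l==k); return xs+x0,ys+y0
E
python3 - <<'E'
from h import *
np.set_printoptions(precision=4,suppress=True)
st=get_state(); im=cv2.imread('pics/w1.png')[:,:,::-1]
x,y=blue(im,300,195,350,245); print(x.min(),x.max(),y.min(),y.max(),len(x))
for z in [.038,.03]:
  print(z,'far edge',onz('wrist',x.mean(),y.max()+.5,z,st),'near',onz('wrist',x.mean(),y.min()-.5,z,st),'L/R',onz('wrist',x.min()-.5,y.mean(),z,st),onz('wrist',x.max()+.5,y.mean(),z,st))
for d in [-.245,-.24]:
  P=1
t=cv2.imread('pics/top0.png')[:,:,::-1]; x,y=blue(t,385,272,405,295);print(onz('top',x.mean(),y.mean(),.034))
E
```

```text
318 332 217 231 177
0.038 far edge [ 0.4253 -0.2414  0.038 ] near [ 0.4253 -0.2538  0.038 ] L/R [ 0.4313 -0.2477  0.038 ] [ 0.4193 -0.2477  0.038 ]
0.03 far edge [ 0.4254 -0.239   0.03  ] near [ 0.4254 -0.2518  0.03  ] L/R [ 0.4316 -0.2455  0.03  ] [ 0.4192 -0.2455  0.03  ]
[ 0.4271 -0.2451  0.034 ]
```

```bash
python3 -m pendant '{"delta_pos":[[0.003,-0.001,0.01],[0.0065,-0.0014,0.03],[0.0065,-0.0014,0.05],[0.0065,-0.0014,0.07],[0.0065,-0.0014,0.085],[0.0065,-0.0014,0.09],[0.0065,-0.0014,0.09],[0.0065,-0.0014,0.09],[0.0065,-0.0014,0.09],[0.0065,-0.0014,0.09]],"spin":[0,0,0,0,0,0,0,0,0,0]}'
python3 - <<'E'
from h import *
np.set_printoptions(precision=4,suppress=True)
st,im=snap('wrist','w2'); print(st['position'])
R=Ro.from_rotvec(st['ee_rot']).as_matrix()
x,y=blue(im,290,180,370,330); print(x.min(),x.max(),y.min(),y.max(),len(x))
z=.038
print('far edge',onz('wrist',x.mean(),y.max()+.5,z,st),'near',onz('wrist',x.mean(),y.min()-.5,z,st),'L/R',onz('wrist',x.min()-.5,y.mean(),z,st),onz('wrist',x.max()+.5,y.mean(),z,st))
cv2.imwrite('pics/w2c.png',cv2.resize(im[170:350,200:460,::-1],None,fx=3,fy=3))
E
```

```text
t: 4.05
position: [0.4247, -0.248, 0.2551]
ee_rot: [-2.222, 2.22, -0.001]
wrist_force: [0.8, 0.4, -0.5]
gripper_width: 0.087
grip_force: 0.0
[ 0.4247 -0.248   0.2551]
316 335 267 286 315
far edge [ 0.4259 -0.2399  0.038 ] near [ 0.4259 -0.2524  0.038 ] L/R [ 0.4317 -0.2459  0.038 ] [ 0.4202 -0.246   0.038 ]
```

View pics/w2c.png

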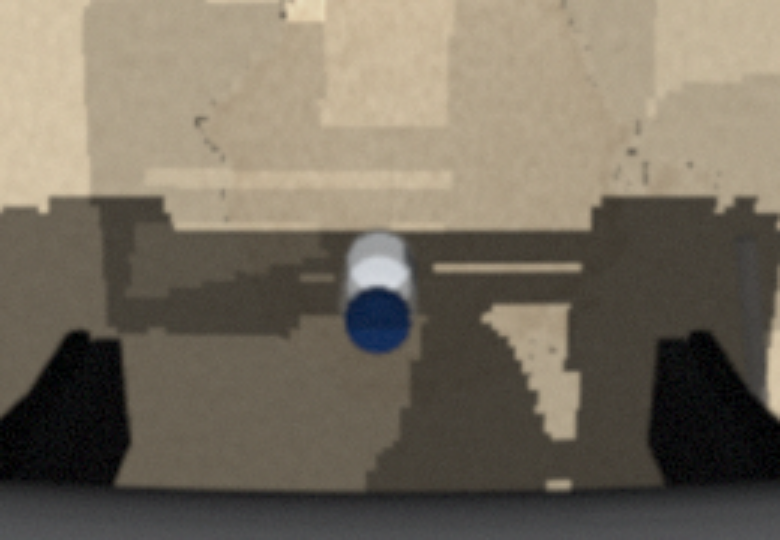

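The crop shows the cap disc at full-image (325,277), roughly midway between the fingers and upright. I'll correct by 2 mm, then descend and grip in one call.

```bash
python3 -m pendant '{"delta_pos":[[-0.002,-0.001,0.01],[-0.002,-0.001,0.025],[-0.002,-0.001,0.04],[-0.002,-0.001,0.048],[-0.002,-0.001,0.051],[-0.002,-0.001,0.051],[-0.002,-0.001,0.051],[-0.002,-0.001,0.051],[-0.002,-0.001,0.051],[-0.002,-0.001,0.051]],"spin":[0,0,0,0,0,0,0,0,0,0]}'
python3 -m pendant '{"delta_pos":[[0,0,0],[0,0,0],[0,0,0],[0,0,0],[0,0,0],[0,0,0],[0,0,0],[0,0,0],[0,0,0],[0,0,0]],"spin":[0,0,0,0,0,0,0,0,0,0]}' 0
```

```text
t: 5.35
position: [0.4256, -0.246, 0.2039]
ee_rot: [-2.222, 2.221, -0.0]
wrist_force: [-0.2, 1.1, 0.5]
gripper_width: 0.0871
grip_force: 0.0
t: 6.6
position: [0.4256, -0.2459, 0.2037]
ee_rot: [2.222, -2.221, -0.0]
wrist_force: [-0.7, -0.2, -0.7]
gripper_width: 0.0146
grip_force: 29.9
```

```bash
python3 -m pendant '{"delta_pos":[[0,0,-0.03],[0,0,-0.08],[-0.01,0,-0.125],[-0.06,-0.005,-0.155],[-0.115,-0.012,-0.156],[-0.17,-0.02,-0.156],[-0.225,-0.028,-0.156],[-0.275,-0.035,-0.156],[-0.306,-0.035,-0.156],[-0.306,-0.035,-0.156]],"spin":[0,0,0,0,0,0,0,0,0,0]}'
python3 -m pendant '{"delta_pos":[[0,0,0],[0,0,0],[0,0,0],[0,0,0],[0,0,0],[0,0,0],[0,0,0],[0,0,0],[0,0,0],[0,0,0]],"spin":[0,0,0,0,0,0,0,0,0,0]}'
python3 - <<'E'
from h import *
np.set_printoptions(precision=4,suppress=True)
st,im=snap('wrist','w3'); print(st['position'],st['joint_pos'],st['gripper_width'])
for q in ['vial','loaded_0','heater','free_pad']:
    for r in find_in('wrist',q)[:4]: print(q,round(r['p'],2),cam2w('wrist',r['position'],st))
E
```

```text
t: 7.85
position: [0.4603, 0.0617, 0.3597]
ee_rot: [-2.226, 2.217, 0.0]
wrist_force: [-0.3, -1.6, 0.2]
gripper_width: 0.0149
grip_force: 29.9
t: 9.1
position: [0.4604, 0.0601, 0.3597]
ee_rot: [2.222, -2.221, -0.0]
wrist_force: [-0.1, -0.4, -0.2]
gripper_width: 0.015
grip_force: 29.9
[0.4604 0.0601 0.3597] [ 0.4812  0.1522 -0.4387 -0.     -0.98   -0.4804] 0.015025138745987966
vial 0.91 [0.4576 0.0593 0.1874]
vial 0.5 [ 0.4707 -0.075   0.1063]
vial 0.43 [ 0.4559 -0.0397  0.0539]
loaded_0 0.9 [ 0.4717 -0.0287  0.1055]
loaded_0 0.82 [ 0.4708 -0.0764  0.1063]
loaded_0 0.64 [ 0.4721 -0.0067  0.1068]
heater 0.93 [ 0.4565 -0.0378  0.0564]
heater 0.39 [ 0.4683 -0.0494  0.069 ]
```

View pics/w3.png

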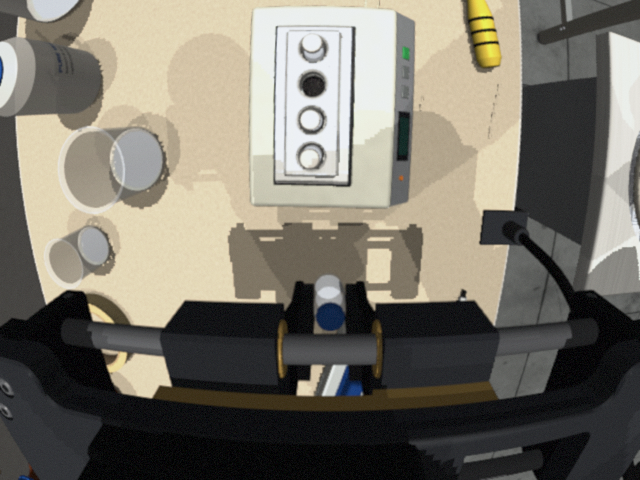

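The view shows the heater's wells in a column at (313,46), (313,85, empty), (311,120) and (311,156). The held vial's cap is at (329,317), between the fingers. Now I'll fit the heater pose.

```bash
cat > fit.py <<'E'
from h import *
from scipy.optimize import least_squares
np.set_printoptions(precision=4,suppress=True)
def wproj(P,st):
    m=camera_model('wrist');H=np.array(m['hand_eye'])
    q=Ro.from_rotvec(st['ee_rot']).as_matrix().T@(np.array(P)-st['position'])
    c=H[:3,:3].T@(q-H[:3,3]); r=np.hypot(c[0],c[1]); th=np.arctan2(r,c[2])
    return np.array([m['cx']+m['fx']*th*c[0]/r,m['cy']+m['fy']*th*c[1]/r])
E
python3 - <<'E'
from fit import *
st,im=snap('wrist','w4'); 
s=silhouettes('wrist','loaded_0')
caps=[]
for r in s:
    m=r['pixels'];y,x=np.nonzero(m); 
    if r['p']>.2:print(round(r['p'],2),len(x),x.mean(),y.mean(),x.min(),x.max(),y.min(),y.max())
for q in ['heater','vial']:
  for r in silhouettes('wrist',q)[:2]:
    y,x=np.nonzero(r['pixels']); print(q,r['p'],len(x),x.min(),x.max(),y.min(),y.max())
g=cv2.cvtColor(im,cv2.COLOR_RGB2GRAY)
d=(g[65:105,293:335]<90).astype(np.uint8);n,l,ss,c=cv2.connectedComponentsWithStats(d);print('well',[(ss[i],c[i]+[293,65]) for i in range(1,n) if ss[i,4]>30])
print('col 262 profile',g[0:16,262],g[196:216,262]); print('land rows col290',g[15:40,292].tolist(),g[165:195,292].tolist())
print('row 102',g[102,245:300].tolist(), g[102,330:360].tolist())
x,y=blue(im,300,290,350,335);print('cap',x.min(),x.max(),y.min(),y.max(),onz('wrist',x.mean(),y.mean(),st['position'][2]-.166,st)-st['position'])
E
```

```text
0.97 517 310.81624758220505 156.35009671179884 298 323 144 168
0.95 564 312.46276595744683 47.388297872340424 301 325 34 61
0.92 422 310.88862559241704 119.75829383886256 300 323 109 131
heater 0.59 31242 248 415 5 209
heater 0.28 476 298 322 144 168
vial 0.72 1628 314 346 273 330
well [(array([  7,   7,  25,  25, 446], dtype=int32), array([312.1099,  84.3901]))]
col 262 profile [213 215 213 213 214 214 212 211 227 236 237 238 237 237 238 237] [196 195 195 196 196 193 185 175 157 146 160 191 199 198 196 197 200 199
 200 198]
land rows col290 [237, 238, 238, 239, 237, 239, 238, 238, 238, 231, 204, 194, 223, 236, 226, 203, 218, 236, 240, 239, 239, 239, 238, 240, 239] [239, 239, 240, 239, 238, 231, 221, 219, 212, 172, 140, 163, 198, 211, 198, 161, 108, 96, 72, 77, 145, 185, 196, 199, 198, 198, 197, 196, 196, 194]
row 102 [198, 200, 200, 184, 164, 193, 218, 232, 238, 237, 238, 238, 238, 238, 237, 237, 238, 237, 236, 236, 237, 238, 237, 237, 237, 237, 238, 234, 175, 120, 178, 231, 240, 239, 239, 238, 240, 239, 236, 214, 180, 199, 232, 239, 240, 239, 241, 239, 239, 240, 240, 239, 240, 240, 240] [239, 240, 240, 240, 240, 240, 233, 210, 183, 193, 224, 236, 239, 239, 239, 239, 241, 239, 238, 210, 137, 71, 55, 83, 165, 232, 240, 238, 238, 238]
cap 317 343 304 329 [-0.0014 -0.0003 -0.166 ]
```

```bash
cat >> fit.py <<'E'
def fit(st,caps,well,capdz=.078,extra=()):
    def hp(p,X):
        c,s=np.cos(p[2]),np.sin(p[2]);return np.array([p[0]+c*X[0]-s*X[1],p[1]+s*X[0]+c*X[1],p[3]+X[2]])
    F=[((0,y,capdz),uv) for y,uv in caps]+[((0,-.0125,.064),well)]
    def res(p):
        r=[wproj(hp(p,X),st)-uv for X,uv in F]+[[wproj(hp(p,X),st)[1]-v,0] for X,v in extra]
        return np.concatenate([np.ravel(r),[(p[3]-.017)/.010]])
    s=least_squares(res,[.47,-.04,0,.017]);return s.x,s.fun,hp
E
python3 - <<'E'
from fit import *
st=get_state()
caps=[(.0375,(310.8,156.35)),(.0125,(310.9,119.76)),(-.0375,(312.46,47.39))];well=(312.1,84.4)
for dz in [.076,.079]:
  p,f,hp=fit(st,caps,well,dz); print(p,f)
ex=[((-0.0,.0800,.036),206),((0.0,-.08,.036),7)]
p,f,hp=fit(st,caps,well,.079,ex);print(p,f); print('well',hp(p,(0,-.0125,.064)))
for X in [(.019,0,.064),(-.019,0,.064),(-.017,0,.064),(.0,.052,.064),(0,-.052,.064),(0,.0555,.055),(0,-.0555,.055)]: print(X,wproj(hp(p,X),st))
E
```

```text
[ 0.4713 -0.0396 -0.0165  0.0121] [-0.1811  0.0689  0.1341 -0.168  -0.2221 -0.3542  0.278   0.4645 -0.4896]
[ 0.4713 -0.0396 -0.016   0.0096] [-0.1994  0.0686  0.0969 -0.2472 -0.2955 -0.5803  0.4164  0.7863 -0.7359]
[ 0.4712 -0.0394 -0.0158  0.012 ] [-0.1956  0.6289  0.0953 -0.0275 -0.3012 -1.0277  0.4206  0.6918 -0.5559
  0.      0.2501  0.     -0.5043]
well [ 0.471  -0.0519  0.076 ]
(0.019, 0, 0.064) [285.1267 102.6498]
(-0.019, 0, 0.064) [339.5665 102.9302]
(-0.017, 0, 0.064) [336.6926 102.8679]
(0.0, 0.052, 0.064) [311.4742 175.4427]
(0, -0.052, 0.064) [313.5011  31.4345]
(0, 0.0555, 0.055) [312.0061 178.5289]
(0, -0.0555, 0.055) [314.1003  29.9745]
```

```bash
python3 -m pendant '{"delta_pos":[[0.02,-0.002,0],[0.045,-0.005,0],[0.07,-0.008,0],[0.095,-0.0121,0],[0.1117,-0.0121,0.015],[0.1117,-0.0121,0.03],[0.1117,-0.0121,0.042],[0.1117,-0.0121,0.042],[0.1117,-0.0121,0.042],[0.1117,-0.0121,0.042]],"spin":[0,0,0,0.5,1,1,1,1,1,1]}'
python3 - <<'E'
from fit import *
st,im=snap('wrist','w5'); print(st['position'],st['wrist_force'])
for r in silhouettes('wrist','loaded_0'):
    y,x=np.nonzero(r['pixels'])
    if r['p']>.2:print(round(r['p'],2),len(x),x.mean(),y.mean(),x.min(),x.max(),y.min(),y.max(),'top',onz('wrist',(x.min()+x.max())/2,y.mean(),.092,st))
x,y=blue(im,300,270,360,335);print('cap',x.min(),x.max(),y.min(),y.max(),onz('wrist',x.mean(),y.mean(),st['position'][2]-.166,st)-st['position'])
cv2.imwrite('pics/w5c.png',cv2.resize(im[150:350,220:440,::-1],None,fx=3,fy=3))
E
```

```text
t: 10.8
position: [0.4728, -0.0514, 0.3184]
ee_rot: [-2.203, 2.239, -0.001]
wrist_force: [-1.1, 0.5, 0.4]
gripper_width: 0.0152
grip_force: 29.9
[ 0.4728 -0.0514  0.3184] [-1.1412  0.4904  0.393 ]
0.87 787 331.430749682338 225.0838627700127 318 345 208 242 top [ 0.4703 -0.0777  0.092 ]
0.4 91 330.1098901098901 331.2197802197802 319 341 328 333 top [ 0.4723 -0.007   0.092 ]
cap 317 343 304 329 [-0.001  -0.0002 -0.166 ]
```

View pics/w5c.png

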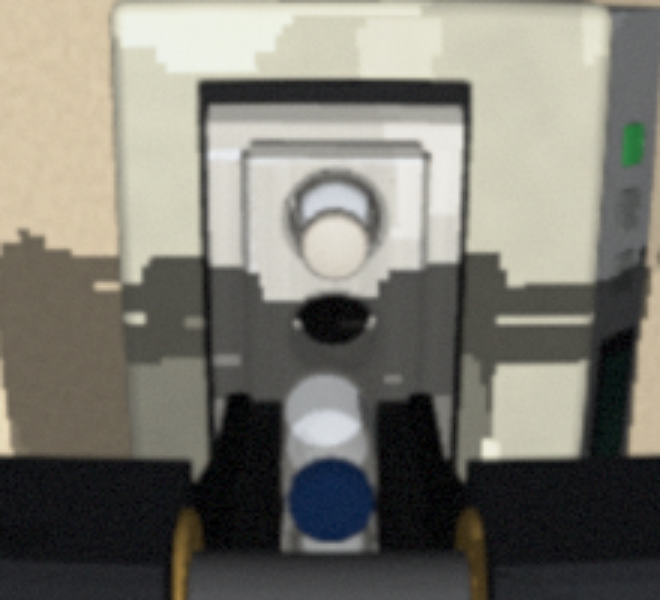

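The crop shows the empty well at full-image (331.7,256.7). The held vial's cap is at (330.5,316.5), but its bottom centre is near (327.8,285), so the vial is slightly tilted. I'll measure bottom against well.

```bash
python3 - <<'E'
from fit import *
st=get_state(); R=Ro.from_rotvec(st['ee_rot']).as_matrix()
f=lambda P:R.T@(P-st['position'])
for z in (.074,.076,.080): print('well tool',f(onz('wrist',331.7,256.7,z,st)))
print('bottom tool',f(onz('wrist',327.8,285.3,st['position'][2]-.204,st)),'top',f(onz('wrist',330.5,316.6,st['position'][2]-.166,st)))
print('neighbour',f(onz('wrist',331.5,150+245/3,.096,st)), )
E
```

```text
well tool [0.0005 0.0026 0.2442]
well tool [0.0012 0.0026 0.2422]
well tool [0.0027 0.0026 0.2382]
bottom tool [-0.0014  0.0003  0.204 ] top [0.0005 0.0016 0.166 ]
neighbour [0.0236 0.0023 0.2222]
```

```bash
python3 -m pendant '{"delta_pos":[[0,0.002,0],[0,0.002,0.01],[0,0.002,0.02],[0,0.002,0.028],[0,0.002,0.033],[0,0.002,0.037],[0,0.002,0.041],[0,0.002,0.045],[0,0.002,0.045],[0,0.002,0.045]],"spin":[0,0,0,0,0,0,0,0,0,0]}'
```

```text
t: 12.15
position: [0.4707, -0.0517, 0.2727]
ee_rot: [-2.203, 2.24, -0.001]
wrist_force: [1.2, -1.9, -0.9]
gripper_width: 0.0148
grip_force: 29.9
```

```bash
python3 -m pendant '{"delta_pos":[[0,0,0.001],[0,0,0.002],[0,0,0.003],[0,0,0.004],[0,0,0.005],[0,0,0.006],[0,0,0.007],[0,0,0.007],[0,0,0.007],[0,0,0.007]],"spin":[0,0,0,0,0,0,0,0,0,0]}'
```

```text
t: 13.4
position: [0.4715, -0.0516, 0.2695]
ee_rot: [-2.204, 2.236, -0.006]
wrist_force: [-5.0, -1.7, 25.0]
gripper_width: 0.0148
grip_force: 30.1
```

```bash
python3 -m pendant '{"delta_pos":[[0,0,-0.002],[0,0,-0.004],[0,0,-0.004],[0,0,-0.004],[0,0,-0.004],[0,0,-0.004],[0,0,-0.004],[0,0,-0.004],[0,0,-0.004],[0,0,-0.004]],"spin":[0,0,0,0,0,0,0,0,0,0]}'
python3 -m pendant '{"delta_pos":[[0,0,0],[0,0,0],[0,0,0],[0,0,0],[0,0,0],[0,0,0],[0,0,0],[0,0,0],[0,0,0],[0,0,0]],"spin":[0,0,0,0,0,0,0,0,0,0]}' 60
python3 -m pendant '{"delta_pos":[[0,0,-0.02],[0,0,-0.05],[0,0,-0.09],[-0.04,0,-0.09],[-0.08,0.0,-0.09],[-0.11,0,-0.09],[-0.11,0,-0.09],[-0.11,0,-0.09],[-0.11,0,-0.09],[-0.11,0,-0.09]],"spin":[0,0,0,0,0,0,0,0,0,0]}'
python3 - <<'E'
from fit import *
st,im=snap('wrist','w6'); print(st['position'])
for q in ['loaded_0','vial']:
  for r in silhouettes('wrist',q):
    y,x=np.nonzero(r['pixels'])
    if r['p']>.2:print(q,round(r['p'],2),len(x),x.mean(),y.mean(),x.min(),x.max(),y.min(),y.max())
  for r in find_in('wrist',q):
    if r['p']>.2: print(cam2w('wrist',r['position'],st))
cv2.imwrite('pics/w6c.png',cv2.resize(im[0:240,200:440,::-1],None,fx=2.5,fy=2.5))
E
```

```text
t: 14.65
position: [0.471, -0.0516, 0.2699]
ee_rot: [-2.203, 2.239, -0.002]
wrist_force: [3.5, -5.5, 2.7]
gripper_width: 0.0148
grip_force: 30.0
t: 15.9
position: [0.4706, -0.0516, 0.2697]
ee_rot: [2.203, -2.24, -0.0]
wrist_force: [0.0, -0.0, 0.4]
gripper_width: 0.0523
grip_force: 0.0
t: 17.15
position: [0.4724, 0.0577, 0.3597]
ee_rot: [2.201, -2.241, -0.0]
wrist_force: [0.6, -0.2, -0.0]
gripper_width: 0.0526
grip_force: 0.0
[0.4724 0.0577 0.3597]
loaded_0 0.92 482 326.50829875518673 159.58298755186723 315 338 147 172
loaded_0 0.65 619 326.4959612277868 50.30048465266559 315 338 35 65
loaded_0 0.6 439 326.5489749430524 122.99544419134396 315 339 112 134
[ 0.472  -0.0284  0.1046]
[ 0.4719 -0.0736  0.1064]
[ 0.4705 -0.0066  0.1085]
[0.43   0.1614 0.0267]
vial 0.74 501 327.92015968063873 87.3313373253493 316 341 75 99
[ 0.4693 -0.048   0.1084]
```

View pics/w6c.png

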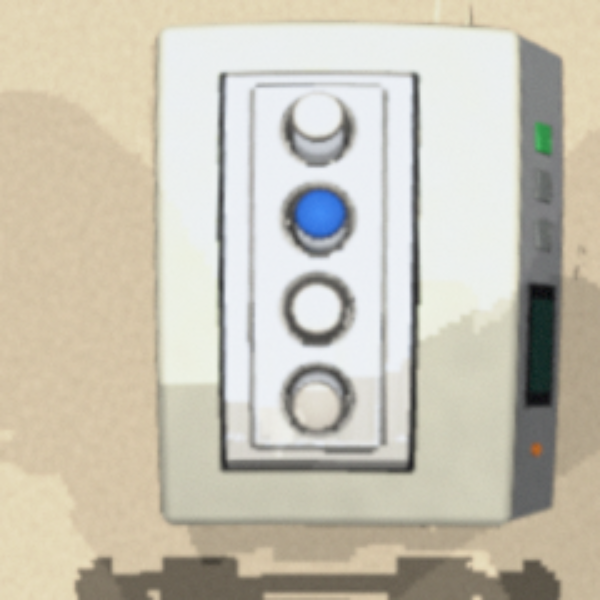

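The crop shows the blue cap at crop (320,213), in line and evenly spaced with its neighbours (rows 118, 308, 404), so it is fully down. Contact implies heater feet of about 20 mm. Next is the cover, after checking where the tablet stands.

```bash
python3 - <<'E'
from fit import *
def tri(a,b):
    o1,d1=ray('top',*a);o2,d2=ray('scene',*b)
    A=np.stack([d1,-d2],1);s=np.linalg.lstsq(A,o2-o1,rcond=None)[0];return (o1+s[0]*d1+o2+s[1]*d2)/2, np.linalg.norm(o1+s[0]*d1-o2-s[1]*d2)
print('tablet',tri((206,365),(422,248)))
t=cv2.imread('pics/top0.png')[:,:,::-1]; x,y=blue(t,190,260,222,288)
print(x.mean(),y.mean()); C=cv2.minAreaRect(np.stack([x,y],1).astype(np.float32));print(C)
print('rib',onz('top',x.mean(),y.mean(),.068))
st=get_state()
caps=[(.0375,(326.5,159.5)),(.0125,(326.55,123.)),(-.0375,(326.5,50.3)),(-.0125,(327.6,87.0))]
f=.020
def res(p):
    c,s=np.cos(p[2]),np.sin(p[2]);return np.ravel([wproj([p[0]-s*y,p[1]+c*y,f+.079],st)-uv for y,uv in caps])
r=least_squares(res,[.47,-.04,0]);print('heater',r.x,r.fun)
E
```

```text
tablet (array([0.2259, 0.1603, 0.2924]), np.float64(0.0038402459125315568))
204.81176470588235 271.8529411764706
((204.61468505859375, 271.7843933105469), (20.593265533447266, 8.23730754852295), 16.699243545532227)
rib [0.4387 0.2192 0.068 ]
heater [ 0.4712 -0.0384 -0.0204] [ 0.1369  2.8894  0.1743  0.9083  0.4577 -2.3792 -0.768  -1.5153]
```

```bash
cat >> fit.py <<'E'
def tri2(r1,r2):
    (o1,d1),(o2,d2)=r1,r2
    s=np.linalg.lstsq(np.stack([d1,-d2],1),o2-o1,rcond=None)[0];a,b=o1+s[0]*d1,o2+s[1]*d2;return (a+b)/2,np.linalg.norm(a-b)
E
python3 - <<'E'
from fit import *
st6=get_state()
st5={'position':np.array([0.4728,-0.0514,0.3184]),'ee_rot':np.array([-2.203,2.239,-.001])}
st3={'position':np.array([0.4604,0.0601,0.3597]),'ee_rot':np.array([2.222,-2.221,0])}
print(tri2(ray('wrist',331.5,150+245/3,st5),ray('wrist',200+318/2.5,118/2.5,st6)))
print('well',tri2(ray('wrist',331.7,256.7,st5),ray('wrist',312.1,84.4,st3)))
im=cv2.imread('pics/w6.png')[:,:,::-1]; x,y=blue(im,310,70,350,105);print(x.mean(),y.mean(),x.min(),x.max(),y.min(),y.max())
E
```

```text
(array([ 0.4703, -0.0762,  0.1001]), np.float64(4.2652726619998183e-05))
well (array([ 0.4708, -0.0525,  0.0759]), np.float64(0.000933840954646577))
327.60983606557375 84.94754098360656 318 337 76 94
```

```bash
python3 -m pendant '{"delta_pos":[[0.03,0,0],[0.07,0,0],[0.105,0,0],[0.1095,0,0.02],[0.1095,0,0.045],[0.1095,0,0.06],[0.1095,0,0.066],[0.1095,0,0.068],[0.1095,0,0.068],[0.1095,0,0.068]],"spin":[0,0,0,0,0,0,0,0,0,0]}' 0
python3 -m pendant '{"delta_pos":[[0,0,0.001],[0,0,0.002],[0,0,0.003],[0,0,0.004],[0,0,0.005],[0,0,0.006],[0,0,0.007],[0,0,0.008],[0,0,0.008],[0,0,0.008]],"spin":[0,0,0,0,0,0,0,0,0,0]}'
```

```text
t: 18.65
position: [0.4708, -0.051, 0.2923]
ee_rot: [-2.202, 2.239, -0.001]
wrist_force: [-0.2, 0.6, 0.4]
gripper_width: 0.0006
grip_force: 0.0
t: 19.9
position: [0.4711, -0.0511, 0.2853]
ee_rot: [-2.203, 2.238, -0.003]
wrist_force: [-2.6, -0.1, 9.4]
gripper_width: 0.0005
grip_force: 4.6
```

```bash
python3 -m pendant '{"delta_pos":[[0,0,0.001],[0,0,0.002],[0,0,0.0025],[0,0,0.0025],[0,0,0.0025],[0,0,-0.006],[-0.012,0,-0.008],[-0.025,0,-0.008],[-0.025,0,-0.004],[-0.025,0,-0.001]],"spin":[0,0,0,0,0,0,0,0,0,0]}'
python3 -m pendant '{"delta_pos":[[0,0,0.001],[0,0,0.001],[0,0,0.001],[0,0,0.001],[0,0,0.001],[0,0,0.001],[0,0,0.001],[0,0,0.001],[0,0,0.001],[0,0,0.001]],"spin":[0,0,0,0,0,0,0,0,0,0]}'
```

```text
t: 21.15
position: [0.4715, -0.0257, 0.2852]
ee_rot: [2.205, -2.238, 0.002]
wrist_force: [-4.0, 1.8, 17.7]
gripper_width: 0.0005
grip_force: 8.7
t: 22.4
position: [0.4717, -0.0261, 0.2854]
ee_rot: [-2.203, 2.238, -0.003]
wrist_force: [-2.6, 0.8, 12.1]
gripper_width: 0.0003
grip_force: 6.1
```

Both caps meet the fingertips at TCP z of 0.285, so the blue vial is fully seated, and the heater's feet come to 19.5 mm. Now to view the cover.

```bash
python3 -m pendant '{"delta_pos":[[0,0,-0.03],[-0.01,0,-0.06],[-0.06,0.002,-0.075],[-0.115,0.004,-0.075],[-0.17,0.006,-0.075],[-0.225,0.008,-0.075],[-0.28,0.01,-0.075],[-0.33,0.0116,-0.075],[-0.346,0.0116,-0.075],[-0.346,0.0116,-0.075]],"spin":[0,0,2,4,6,8,10,13,15.5,15.5]}' 60
python3 - <<'E'
from fit import *
st,im=snap('wrist','w7'); print(st['position'],st['joint_pos'],st['wrist_force'])
R=Ro.from_rotvec(st['ee_rot']).as_matrix(); f=lambda P:R.T@(P-st['position'])
for q in ['rib','cover','clip_left','clip_right']:
  for r in find_in('wrist',q)[:2]: P=cam2w('wrist',r['position'],st);print(q,r['p'],P,f(P))
x,y=blue(im,250,40,400,260);C=cv2.minAreaRect(np.stack([x,y],1).astype(np.float32));print(C,x.mean(),y.mean())
cv2.imwrite('pics/w7c.png',cv2.resize(im[0:300,180:480,::-1],None,fx=2,fy=2))
E
```

```text
t: 23.65
position: [0.4651, 0.321, 0.3576]
ee_rot: [1.882, -2.513, 0.001]
wrist_force: [0.6, -0.3, 0.7]
gripper_width: 0.0523
grip_force: 0.0
[0.4651 0.321  0.3576] [ 0.8908  0.3226 -0.2109 -0.0001 -1.0392 -1.1761] [ 0.5658 -0.2918  0.6822]
rib 0.84 [0.4424 0.2247 0.0474] [ 0.0982 -0.0056  0.3103]
cover 0.8 [0.4402 0.2189 0.0481] [ 0.1044 -0.0051  0.3096]
clip_left 0.8 [0.4546 0.2848 0.0422] [ 0.0371 -0.0004  0.3154]
clip_right 0.8 [0.4264 0.1627 0.0431] [ 0.1622 -0.0077  0.3148]
((323.0, 103.5), (65.0, 28.0), 90.0) 323.35901639344263 103.06502732240438
```

View pics/w7c.png

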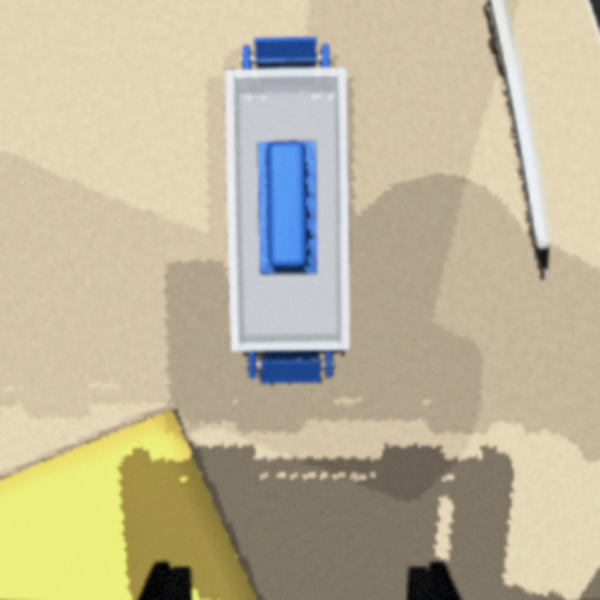

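The crop shows the rib's top face centred at full-image (323,102.5) and the clips at crop (286,50) and (291,370), a tilt of about 0.9° from the tool.

```bash
python3 - <<'E'
from fit import *
st=get_state();R=Ro.from_rotvec(st['ee_rot']).as_matrix(); f=lambda P:R.T@(P-st['position'])
P=onz('wrist',323,102.5,.073,st);print(P,f(P))
a=f(onz('wrist',180+286/2,25,.04,st));b=f(onz('wrist',180+291/2,185,.04,st));print(a,b,(a+b)/2,np.degrees(np.arctan2(a[1]-b[1],a[0]-b[0])))
E
```

```text
[0.44   0.2221 0.073 ] [ 0.0999 -0.0033  0.2858]
[ 0.1665 -0.0039  0.3188] [ 0.0353 -0.002   0.3188] [ 0.1009 -0.0029  0.3188] -0.8195057878162216
```

```bash
python3 -m pendant '{"delta_pos":[[0.03,-0.001,0],[0.07,-0.002,0],[0.1,-0.0032,0.01],[0.1,-0.0032,0.05],[0.1,-0.0032,0.085],[0.1,-0.0032,0.11],[0.1,-0.0032,0.12],[0.1,-0.0032,0.124],[0.1,-0.0032,0.124],[0.1,-0.0032,0.124]],"spin":[0,-0.4,-0.8,-0.8,-0.8,-0.8,-0.8,-0.8,-0.8,-0.8]}'
python3 -m pendant '{"delta_pos":[[0,0,0],[0,0,0],[0,0,0],[0,0,0],[0,0,0],[0,0,0],[0,0,0],[0,0,0],[0,0,0],[0,0,0]],"spin":[0,0,0,0,0,0,0,0,0,0]}' 0
```

```text
t: 25.15
position: [0.4402, 0.2234, 0.2356]
ee_rot: [-1.897, 2.502, 0.0]
wrist_force: [-0.7, -0.4, -0.4]
gripper_width: 0.0523
grip_force: 0.0
t: 26.4
position: [0.4399, 0.2232, 0.2347]
ee_rot: [1.898, -2.503, -0.0]
wrist_force: [-1.0, 0.6, -0.5]
gripper_width: 0.014
grip_force: 30.0
```

```bash
python3 -m pendant '{"delta_pos":[[0,0,-0.015],[0,0,-0.045],[0,0,-0.08],[0.02,-0.008,-0.11],[0.055,-0.023,-0.13],[0.1,-0.041,-0.13],[0.145,-0.06,-0.13],[0.19,-0.079,-0.13],[0.225,-0.093,-0.13],[0.2431,-0.1005,-0.13]],"spin":[0,0,0,-2,-4,-7,-10,-12,-14,-14.6]}'
python3 -m pendant '{"delta_pos":[[0,0,0],[0,0,0],[0,0,0],[0,0,0],[0,0,0],[0,0,0],[0,0,0],[0,0,0],[0,0,0],[0,0,0]],"spin":[0,0,0,0,0,0,0,0,0,0]}'
python3 - <<'E'
from fit import *
st,im=snap('wrist','w8'); print(st['position'],st['ee_rot'])
cv2.imwrite('pics/w8c.png',cv2.resize(im[40:340,180:480,::-1],None,fx=2,fy=2,interpolation=cv2.INTER_CUBIC))
E
```

```text
t: 27.65
position: [0.4706, -0.0398, 0.3643]
ee_rot: [2.198, -2.243, -0.002]
wrist_force: [-0.6, 0.5, -1.5]
gripper_width: 0.0134
grip_force: 30.0
t: 28.9
position: [0.4711, -0.038, 0.3647]
ee_rot: [2.201, -2.242, -0.0]
wrist_force: [0.3, 0.4, -0.5]
gripper_width: 0.0137
grip_force: 30.0
[ 0.4711 -0.038   0.3647] [ 2.2007 -2.2419 -0.    ]
```

View pics/w8c.png

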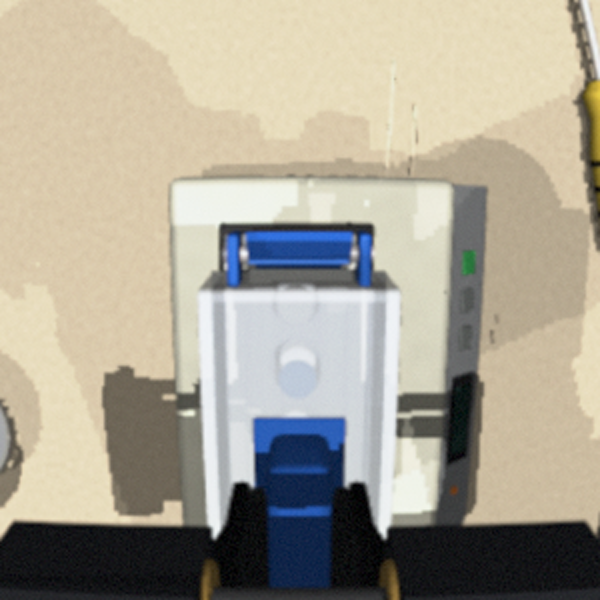

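The tenth view shows the cover held level over the heater and its far clip centred at crop x≈297.5, nearly in line with the block. From here I'll only measure numerically.

```bash
python3 - <<'E'
from fit import *
st=get_state();R=Ro.from_rotvec(st['ee_rot']).as_matrix();f=lambda P,s,R:R.T@(P-s['position'])
z=st['position'][2]
for n,u,v,h in [('ped far edge',297,418,.035),('top far L',205,285,.035),('top far R',397,285,.035),('clip far top L',243,232,.005),('clip top R',352,232,.005)]:
    print(n,f(onz('wrist',180+u/2,40+v/2,z-.2207+h,st),st,R))
s7={'position':np.array([.4651,.321,.3585]),'ee_rot':np.array([1.882,-2.513,.001])};R7=Ro.from_rotvec(s7['ee_rot']).as_matrix()
for n,u,v,h in [('ped far',287,142,.049),('ped near',287,273,.049),('wall far',287,71,.049),('wall near',290,349,.049)]:
    print(n,f(onz('wrist',180+u/2,v/2,h,s7),s7,R7))
E
```

```text
ped far edge [0.0257 0.0007 0.1857]
top far L [ 0.0574 -0.0201  0.1857]
top far R [0.0574 0.0233 0.1857]
clip far top L [ 0.0669 -0.0135  0.2157]
clip top R [0.0669 0.0151 0.2157]
ped far [ 0.1261 -0.0033  0.3097]
ped near [ 0.0747 -0.0033  0.3096]
wall far [ 0.1549 -0.0033  0.3098]
wall near [ 0.0448 -0.0022  0.3096]
```

```bash
python3 -m pendant '{"delta_pos":[[0.0004,-0.0008,0.005],[0.0004,-0.0008,0.015],[0.0004,-0.0008,0.025],[0.0004,-0.0008,0.034],[0.0004,-0.0008,0.042],[0.0004,-0.0008,0.048],[0.0004,-0.0008,0.053],[0.0004,-0.0008,0.056],[0.0004,-0.0008,0.056],[0.0004,-0.0008,0.056]],"spin":[0,0,0,0,0,0,0,0,0,0]}'
python3 - <<'E'
from h import *
s=get_state();print(s['position'],s['wrist_force'],s['wrist_torque'])
E
```

```text
t: 30.2
position: [0.472, -0.0384, 0.309]
ee_rot: [-2.201, 2.242, -0.001]
wrist_force: [0.7, 0.7, -1.8]
gripper_width: 0.0134
grip_force: 30.0
[ 0.47196242 -0.03836306  0.30897262] [ 0.65269409  0.72610918 -1.80051441] [ 0.04319698  0.10329962 -0.01988019]
```

```bash
python3 -m pendant '{"delta_pos":[[0,0,0.001],[0,0,0.002],[0,0,0.003],[0,0,0.004],[0,0,0.005],[0,0,0.006],[0,0,0.007],[0,0,0.0075],[0,0,0.0075],[0,0,0.0075]],"spin":[0,0,0,0,0,0,0,0,0,0]}'
python3 - <<'E'
from h import *
s=get_state();print(s['position'],s['wrist_force'],s['wrist_torque'])
E
```

```text
t: 31.45
position: [0.4721, -0.0386, 0.3024]
ee_rot: [-2.201, 2.241, -0.002]
wrist_force: [-1.6, -1.3, 6.6]
gripper_width: 0.0137
grip_force: 30.0
[ 0.47208161 -0.0385711   0.30243919] [-1.63856176 -1.31738458  6.57031554] [-0.54111878  0.79898993 -0.06104891]
```

```bash
python3 -m pendant '{"delta_pos":[[0.0002,0.0005,0],[0.0004,0.0008,0],[0.0004,0.0008,0],[0.0004,0.0008,0.0005],[0.0004,0.0008,0.001],[0.0004,0.0008,0.0015],[0.0004,0.0008,0.0015],[0.0004,0.0008,0.0015],[0.0004,0.0008,0.0015],[0.0004,0.0008,0.0015]],"spin":[0,0,0,0,0,0,0,0,0,0]}'
python3 - <<'E'
from h import *
s=get_state();print(s['position'],s['wrist_force'],s['wrist_torque'])
E
```

```text
t: 32.7
position: [0.4718, -0.0387, 0.3019]
ee_rot: [-2.201, 2.239, -0.004]
wrist_force: [-3.4, -0.4, 10.5]
gripper_width: 0.0139
grip_force: 30.0
[ 0.47183257 -0.03874838  0.30193074] [-3.35427403 -0.35335119 10.4928518 ] [-0.26143183  0.8536445   0.01634512]
```

```bash
python3 -m pendant '{"delta_pos":[[0,0.0005,-0.001],[0,0.001,-0.0015],[0,0.0012,-0.0015],[0,0.0012,-0.001],[0,0.0012,-0.0005],[0,0.0012,0],[0,0.0012,0],[0,0.0012,0],[0,0.0012,0],[0,0.0012,0]],"spin":[0,0,0,0,0,0,0,0,0,0]}'
python3 - <<'E'
from h import *
for i in range(3):
    s=get_state();print(s['position'],s['wrist_force'],s['wrist_torque'],Ro.from_rotvec(s['ee_rot']).as_matrix()[:,2]); get_image('top')
E
```

```text
t: 33.95
position: [0.4709, -0.0385, 0.3016]
ee_rot: [-2.2, 2.239, -0.005]
wrist_force: [0.7, -1.0, 11.7]
gripper_width: 0.0141
grip_force: 30.0
[ 0.47093876 -0.03854003  0.30163091] [ 0.66709535 -0.97352671 11.71024951] [-0.44320267 -0.21305234  0.01044572] [ 4.10061126e-03 -1.35260256e-04 -9.99991583e-01]
[ 0.47092841 -0.03855341  0.30157937] [ 0.63777285 -1.27118439 11.27297927] [-0.49530332 -0.17021772  0.06704558] [ 3.95242172e-03 -1.93540820e-04 -9.99992170e-01]
[ 0.47093676 -0.03854727  0.30162512] [ 1.50933259 -0.76574419 11.16315575] [-0.49332827 -0.21337156  0.00891373] [ 4.07351646e-03 -1.93360731e-04 -9.99991685e-01]
```

```bash
python3 -m pendant '{"delta_pos":[[0,0,0.0003],[0,0,0.0006],[0,0,0.0009],[0,0,0.0012],[0,0,0.0015],[0,0,0.0015],[0,0,0.0015],[0,0,0.0015],[0,0,0.0015],[0,0,0.0015]],"spin":[0,0,0,0,0,0,0,0,0,0]}'
python3 - <<'E'
from h import *
s=get_state();print(s['position'],s['wrist_force'],s['wrist_torque'])
E
```

```text
t: 35.35
position: [0.471, -0.0385, 0.3008]
ee_rot: [-2.2, 2.238, -0.005]
wrist_force: [-0.3, -0.6, 14.9]
gripper_width: 0.0137
grip_force: 30.0
[ 0.47100691 -0.0385443   0.30079589] [-0.34825439 -0.56437566 14.9480258 ] [-0.36235089  0.20573303 -0.03609054]
```

```bash
python3 -m pendant '{"delta_pos":[[0,0,0.0003],[0,0,0.0006],[0,0,0.0009],[0,0,0.001],[0,0,0.001],[0,0,0.001],[0,0,0.001],[0,0,0.001],[0,0,0.001],[0,0,0.001]],"spin":[0,0,0,0,0,0,0,0,0,0]}'
python3 - <<'E'
from h import *
s=get_state();print(s['position'],s['wrist_force'],s['wrist_torque'])
E
```

```text
t: 36.6
position: [0.4711, -0.0385, 0.3002]
ee_rot: [-2.2, 2.238, -0.006]
wrist_force: [-1.3, -0.4, 18.1]
gripper_width: 0.0136
grip_force: 30.0
[ 0.47106601 -0.03854899  0.30018077] [-1.28354878 -0.41474568 18.08961956] [-0.31987136  0.46300048 -0.00115999]
```

```bash
python3 -m pendant '{"delta_pos":[[0,0,0.0003],[0,0,0.0006],[0,0,0.0009],[0,0,0.001],[0,0,0.001],[0,0,0.001],[0,0,0.001],[0,0,0.001],[0,0,0.001],[0,0,0.001]],"spin":[0,0,0,0,0,0,0,0,0,0]}'
python3 - <<'E'
from h import *
s=get_state();print(s['position'],s['wrist_force'],s['wrist_torque'])
E
```

```text
t: 37.85
position: [0.4712, -0.0385, 0.2996]
ee_rot: [-2.2, 2.238, -0.006]
wrist_force: [-1.6, -1.1, 19.8]
gripper_width: 0.0135
grip_force: 30.0
[ 0.47115338 -0.03854507  0.29955167] [-1.57258047 -1.10005981 19.84533733] [-0.31082544  0.60701872 -0.02624359]
```

```bash
python3 -m pendant '{"delta_pos":[[0,0,0.0003],[0,0,0.0006],[0,0,0.0009],[0,0,0.001],[0,0,0.001],[0,0,0.001],[0,0,0.001],[0,0,0.001],[0,0,0.001],[0,0,0.001]],"spin":[0,0,0,0,0,0,0,0,0,0]}'
python3 - <<'E'
from h import *
s=get_state();print(s['position'],s['wrist_force'],s['wrist_torque'])
E
```

```text
t: 39.1
position: [0.471, -0.0386, 0.2979]
ee_rot: [-2.2, 2.239, -0.005]
wrist_force: [0.4, -1.2, 16.3]
gripper_width: 0.0137
grip_force: 30.0
[ 0.47104272 -0.03862199  0.2979007 ] [ 0.42608262 -1.18121459 16.31165672] [-0.34202454  0.27836068 -0.10405143]
```

```bash
python3 -m pendant '{"delta_pos":[[0,0,0.0003],[0,0,0.0006],[0,0,0.0009],[0,0,0.001],[0,0,0.001],[0,0,0.001],[0,0,0.001],[0,0,0.001],[0,0,0.001],[0,0,0.001]],"spin":[0,0,0,0,0,0,0,0,0,0]}'
python3 - <<'E'
from h import *
s=get_state();print(s['position'],s['wrist_force'],s['wrist_torque'])
E
```

```text
t: 40.35
position: [0.4711, -0.0387, 0.2977]
ee_rot: [-2.2, 2.238, -0.006]
wrist_force: [-2.1, -2.2, 20.9]
gripper_width: 0.0135
grip_force: 30.0
[ 0.47110465 -0.0387464   0.29766461] [-2.09701618 -2.23476949 20.8906595 ] [-0.37979806  0.6528635  -0.09075031]
```

```bash
python3 -m pendant '{"delta_pos":[[0,0,-0.001],[0,0,-0.002],[0,0,-0.003],[0,0,-0.004],[0,0,-0.005],[0,0,-0.0055],[0,0,-0.0055],[0,0,-0.0055],[0,0,-0.0055],[0,0,-0.0055]],"spin":[0,0,0,0,0,0,0,0,0,0]}'
python3 - <<'E'
from fit import *
s=get_state();print(s['position'],s['wrist_force'],s['wrist_torque'])
get_image('wrist');R=Ro.from_rotvec(s['ee_rot']).as_matrix()
for q in ['clip_right','clip_right_hook','rim']:
  for r in find_in('wrist',q)[:2]: P=cam2w('wrist',r['position'],s);print(q,r['p'],P,R.T@(P-s['position']))
E
```

```text
t: 41.6
position: [0.4706, -0.0385, 0.2991]
ee_rot: [-2.199, 2.241, -0.001]
wrist_force: [5.8, -1.2, -2.6]
gripper_width: 0.0138
grip_force: 30.0
[ 0.4706 -0.0385  0.2991] [ 5.8187 -1.1883 -2.6436] [-0.6481 -1.8782 -0.0651]
clip_right 0.42 [0.4771 0.0219 0.1086] [-0.0603 -0.005   0.1906]
clip_right_hook 0.71 [ 0.4672 -0.103   0.1126] [0.0647 0.0025 0.1865]
rim 0.95 [ 0.4347 -0.0741  0.0543] [0.0365 0.0357 0.2447]
```

```bash
python3 -m pendant '{"delta_pos":[[0,0,-0.0005],[0,0,-0.001],[0,0,-0.0012],[0,0,-0.0012],[0,0,-0.0012],[0,0,-0.0012],[0,0,-0.0012],[0,0,-0.0012],[0,0,-0.0012],[0,0,-0.0012]],"spin":[0,0,0,0,0,0,0,0,0,0]}'
python3 - <<'E'
from fit import *
s=get_state();print(s['position'],s['wrist_force'],s['wrist_torque'])
E
```

```text
t: 43.05
position: [0.4705, -0.0383, 0.2996]
ee_rot: [-2.199, 2.241, -0.0]
wrist_force: [6.5, -1.7, -6.5]
gripper_width: 0.0138
grip_force: 30.0
[ 0.4705 -0.0383  0.2996] [ 6.5249 -1.7303 -6.5176] [-0.4455 -2.2988 -0.0924]
```

```bash
python3 -m pendant '{"delta_pos":[[0,0,0.001],[0,0,0.002],[0,0,0.003],[0,0,0.004],[0,0,0.005],[0,0,0.006],[0,0,0.0063],[0,0,0.0063],[0,0,0.0063],[0,0,0.0063]],"spin":[0,0,0,0,0,0,0,0,0,0]}'
python3 - <<'E'
from fit import *
s=get_state();print(s['position'],s['wrist_force'],s['wrist_torque'])
E
```

```text
t: 44.3
position: [0.4706, -0.0388, 0.2977]
ee_rot: [-2.201, 2.239, -0.005]
wrist_force: [0.1, -1.0, 20.0]
gripper_width: 0.0136
grip_force: 30.0
[ 0.4706 -0.0388  0.2977] [ 0.1019 -1.0032 20.0095] [-0.0559  0.1167 -0.0678]
```

```bash
python3 -m pendant '{"delta_pos":[[0,0,-0.001],[0,0,-0.002],[0,0,-0.0033],[0,0,-0.0033],[0,0,-0.0033],[0,0,-0.0033],[0,0,-0.0033],[0,0,-0.0033],[0,0,-0.0033],[0,0,-0.0033]],"spin":[0,0,0,0,0,0,0,0,0,0]}'
python3 -m pendant '{"delta_pos":[[0,0,0],[0,0,0],[0,0,0],[0,0,0],[0,0,0],[0,0,-0.015],[0,0,-0.035],[0,0,-0.04],[0,0,-0.04],[0,0,-0.04]],"spin":[0,0,0,0,0,0,0,0,0,0]}' 40
```

```text
t: 45.55
position: [0.4704, -0.0386, 0.2983]
ee_rot: [-2.2, 2.24, -0.002]
wrist_force: [4.7, -1.0, 2.6]
gripper_width: 0.0138
grip_force: 30.0
t: 46.8
position: [0.4695, -0.0388, 0.3372]
ee_rot: [2.2, -2.241, -0.002]
wrist_force: [-1.2, -0.5, 0.4]
gripper_width: 0.035
grip_force: 0.0
```

```bash
python3 -m pendant '{"delta_pos":[[0.02,-0.0015,0],[0.045,-0.0015,0],[0.045,-0.0015,0.015],[0.045,-0.0015,0.03],[0.045,-0.0015,0.04],[0.045,-0.0015,0.043],[0.045,-0.0015,0.045],[0.045,-0.0015,0.047],[0.045,-0.0015,0.047],[0.045,-0.0015,0.047]],"spin":[0,0,0,0,0,0,0,0,0,0]}' 0
```

```text
t: 48.05
position: [0.4706, -0.0836, 0.2932]
ee_rot: [-2.202, 2.24, -0.002]
wrist_force: [-6.4, 1.2, 15.1]
gripper_width: 0.0006
grip_force: 7.4
```

```bash
python3 -m pendant '{"delta_pos":[[0,0,-0.03],[-0.01,0,-0.047],[-0.06,0.001,-0.047],[-0.09,0.001,-0.04],[-0.09,0.001,-0.02],[-0.09,0.001,-0.006],[-0.09,0.001,-0.003],[-0.09,0.001,0],[-0.09,0.001,0],[-0.09,0.001,0]],"spin":[0,0,0,0,0,0,0,0,0,0]}'
```

```text
t: 49.3
position: [0.4714, 0.0058, 0.2932]
ee_rot: [-2.2, 2.241, -0.002]
wrist_force: [-5.9, 0.5, 12.2]
gripper_width: 0.0001
grip_force: 6.4
```

```bash
python3 -m pendant '{"delta_pos":[[0,0,-0.02],[0,0,-0.04],[0.025,0,-0.04],[0.045,0,-0.035],[0.045,0,-0.028],[0.045,0,-0.026],[0.045,0,-0.025],[0.045,0,-0.024],[0.045,0,-0.024],[0.045,0,-0.024]],"spin":[0,0,0,0,0,0,0,0,0,0]}'
python3 -m pendant '{"delta_pos":[[0,0,0.0005],[0,0,0.001],[0,0,0.0015],[0,0,0.002],[0,0,0.002],[0,0,0.002],[0,0,0.002],[0,0,0.002],[0,0,0.002],[0,0,0.002]],"spin":[0,0,0,0,0,0,0,0,0,0]}'
```

```text
t: 50.55
position: [0.4705, -0.0387, 0.3173]
ee_rot: [2.202, -2.239, 0.003]
wrist_force: [-5.0, -1.9, 13.0]
gripper_width: 0.0005
grip_force: 6.9
t: 51.8
position: [0.4704, -0.0386, 0.3172]
ee_rot: [2.203, -2.238, 0.004]
wrist_force: [-10.4, -1.5, 25.9]
gripper_width: 0.0006
grip_force: 12.8
```

Firm at 26 N with no further travel, level at both ends, and the clips held against the pull test. Now I'll retreat and hand in.

```bash
python3 -m pendant '{"delta_pos":[[0,0,-0.01],[0,0,-0.03],[0,0,-0.06],[0,0,-0.08],[0,0,-0.08],[0,0,-0.08],[0,0,-0.08],[0,0,-0.08],[0,0,-0.08],[0,0,-0.08]],"spin":[0,0,0,0,0,0,0,0,0,0]}'
python3 - <<'E'
from fit import *
st=get_state();get_image('wrist')
for q in ['cover','rib']:
  for r in find_in('wrist',q)[:1]: print(q,r['p'],cam2w('wrist',r['position'],st))
print(close_job())
E
```

```text
t: 53.05
position: [0.4704, -0.0387, 0.3928]
ee_rot: [2.201, -2.242, -0.0]
wrist_force: [-0.2, 0.1, -0.3]
gripper_width: 0.0001
grip_force: 0.0
cover 0.69 [ 0.4707 -0.0607  0.1095]
rib 0.84 [ 0.4764 -0.0584  0.1121]
the job is handed in; nothing more can be done
None
```

I handed the job in at 53 s, and it gave no verdict. By my measurements the blue-capped vial is fully down in the empty well. The cover is seated level: one snap felt (about 20 N), held against a light pull, and no movement under a final 26 N check press. I didn't see the clips directly.

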